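# Press the keyed alignment pin home in the hub that has the reed stop

### The arm

A 6-joint arm with a two-finger parallel gripper is mounted at the origin on the work surface. World frame = base frame: x ahead of the robot, y to its left, z up, the work surface at z = 0. Lengths are in m, angles in rad, forces in N, time in s.
With the tool pointing down it reaches from about 0.375 to 0.9 m from the base axis. Payload 3.1 kg.
Tool frame: the origin (TCP) lies between the finger pads; the fingertips stand 25 mm ahead of it and the grasp point (between the pads) lies 6 mm ahead of it; x points along the fingers, y is the direction in which the jaws open and shut, and the axes are right-handed (so a half turn about x gives the same grasp; the last joint's range is limited). The gripper opens to 85 mm and grips with 20 to 120 N. Pads are 22 mm wide; open, the fingers measure 114 mm over their backs; the gripper's body (76 mm by 85 mm) begins 54 mm behind the grasp point. The pads swing forward as they close: fully open they stand 13 mm farther back than shut.
Start: joints at [1.024, 0.527, 1.433, -0, 1.181, -0.178], TCP at [0.225, 0.583, 0.256] pointing down, gripper open.
Joint ranges: [-3.08, 3.08], [-0.75, 2.2], [0.22, 2.44], [-1.43, 4.57], [0, 2.65], [-2.85, 2.85]. Speed limits (rad/s): [2.79, 2.79, 3.14, 3.14, 3.14, 3.14].

### API

Orientations are given as a unit quaternion [w, x, y, z].
In Python, from rig import bot, optics gives the robot as it stands.
- The arm moves only by the shell command python3 -m pendant 'ROWS'. ROWS is JSON, a list that holds one entry, the list of rows, each a list of 7 numbers: the shift along the tool's x, y, z in m, then the turn, a rotation vector about the tool's x, y, z in rad, then the finger opening in m, from 0 to 0.0854. In form: [[[dx, dy, dz, rx, ry, rz, jaw], ...]]. A call has 1 to 20 rows; each row is the pose to reach, as a shift and turn from the pose commanded when the call began, along the tool's axes at that moment; what a row does not reach only later rows make up. A row lasts 1/10 s, in which the tool goes at most 50 mm and 8.59 degrees, less where a joint would pass 70% of its speed; a pose out of reach is approached as far as the arm can. A call with a gripper value outside its range is refused whole. The fingers move at their own pace and stop on an object; the grip force is fixed at half the most. Time passes only in rows, so rows that repeat a pose let the fingers close. It gives the time, the measured TCP pose, the force and the opening at its end, in the units of the state.
- bot.sense(): the state, without advancing time (a new reading comes with each control period).
- optics.grab_frame(name): name is "scene" or "top" or "wrist"; returns a dict with "img" (400x640x3 uint8, red, green, blue), "depth" (400x640 float32, m along the optical axis (not along the pixel's ray), 0 where there is no reading), "intrinsics" (3x3 intrinsics, pixels), "world_to_cam" (4x4, takes a point from world to camera coordinates). Camera axes: x right, y up, looking along -z (the intrinsics and any distortion apply to the point x, -y, -z); pixel columns grow to the right and rows downward; lengths in m; the calibration is good to about 2 mm. A picture is of the moment at which its call begins.
- bot.finish_job(): hands the job in, once; it reports no verdict.
The state is a dict: "clock": time; "q": joint angles; "joint_vel": joint speeds; "joint_torque": joint torques, N m; "eef_pos": TCP position; "tool_rot": TCP orientation; "wrist_force": force on the tool from outside, world axes, zero at the start; "wrist_torque": the same for the moment, N m; "opening": finger opening in m.
Only numpy, scipy, OpenCV 4.12 (cv2) and the standard library are available. Lean on these libraries where they do the work, as an engineer would, in place of code of your own. Each camera call takes 0.05 s, during which the arm holds its last target. There are 200 camera calls.

### The job

Two valve plates with keyed steel hubs are fixed on the slate: take the brass alignment pin from its stand and push it into the hub of the plate on which the black reed stop lies, turning it until its key slips into the keyway, then keep pushing against the spring ejector until the pin's collar sits flat on the hub. Finish still gripping the pin by its handle and pressing it fully home: do not let go. Do not put the pin into the other hub, and leave the reed stop, the steel block and the two spare plates where they lie.

Things in the scene. Friction and masses are not known exactly. Their poses are not given: they have to be found in the camera images.
- pin_grip (a point): centre of the handle of the loose keyed pin: aluminium block 30 mm along the pin's x, 22 mm along its y, 50 mm tall, on a brass collar 46 mm in diameter and 6 mm thick whose underside is 31 mm below this point
- pin: the whole pin, 0.22 to 0.30 kg, origin at its tip, z up. Brass shaft 18 mm in diameter, 44 mm long below the collar, nose tapered over 4 mm. A steel key 6 mm wide stands out along the pin's +x to 15.5 mm from the axis, from 14 to 36 mm above the tip; a red mark on the collar shows its side. It starts hanging upright by its collar in the stand and lifts straight out
- pin_tip (a point): centre of the pin's lower end, on its axis, 75 mm below pin_grip; same axes as pin_grip
- pin_collar (a point): centre of the underside of the pin's collar, 44 mm above pin_tip; same axes
- pin_stand: grey stand block 56 x 56 x 50 mm with a 37 mm hole, fixed; origin at the centre of its underside, z up; the pin starts on its axis
- nest_a_mouth (a point): centre of the mouth of the fixed steel hub on the left (+y) valve plate: on its axis, at its top face 60 mm above the slate; z up. Hub 60 mm in diameter, bore 20.5 mm, one keyway 9 mm wide, out to 17 mm from the axis, open from top to bottom. The keyway points anywhere within 0.45 rad either side of this point's +x: not measured (feel for it, or see it from above: a red mark on the hub's top lies outside it)
- nest_a: fixed polished valve plate, grey, 12 mm thick, the left (+y) one; origin on the hub's axis at the slate, z up; reaches 90 mm along +x, 45 mm along -x, 60 mm to each side
- nest_b_mouth (a point): centre of the mouth of the fixed steel hub on the right (-y) valve plate: on its axis, at its top face 60 mm above the slate; z up. Hub 60 mm in diameter, bore 20.5 mm, one keyway 9 mm wide, out to 17 mm from the axis, open from top to bottom. The keyway points anywhere within 0.45 rad either side of this point's +x: not measured (feel for it, or see it from above: a red mark on the hub's top lies outside it)
- nest_b: fixed polished valve plate, grey, 12 mm thick, the right (-y) one; origin on the hub's axis at the slate, z up; reaches 90 mm along +x, 45 mm along -x, 60 mm to each side
- plunger_a (a joint): red spring ejector inside the bore of the hub on nest_a: 0 m when up (its top 36 mm below the hub's top face), grows as the pin presses it down; the pin fully home presses it to 0.008. It pushes back with about 4 N at first touch, 12 N at 0.008, and lifts the pin again if that is let go
- plunger_b (a joint): red spring ejector inside the bore of the hub on nest_b: 0 m when up (its top 36 mm below the hub's top face), grows as the pin presses it down; the pin fully home presses it to 0.008. It pushes back with about 4 N at first touch, 12 N at 0.008, and lifts the pin again if that is let go
- reed_stop_center (a point): centre of the loose black acetal reed stop, a bar 18 x 56 x 8 mm; it lies on one of the two valve plates, about 58 mm from that hub's axis on the plate's far (+x) land. It marks the plate to use
- gauge_block_center (a point): centre of the loose steel thickness block 20 x 40 x 16 mm lying in the same way on the other plate
- spare_plate_1_center (a point): centre of a loose polished spare valve plate, steel disc 76 mm in diameter, 8 mm thick, flat on the slate to the left
- spare_plate_2_center (a point): the same, to the right
Mind the look-alikes: they are no part of the job. Of the things that look like the pin, the middle-sized one is meant.

How it is judged:
By the outcome, as a careful person would: the job done as asked, in the order asked, and still so for the second after the job is handed in, while the arm keeps its last pose, push and grip.
It also fails if it takes over 42 s, if anything falls off the work surface, if the arm or the gripper's body presses on something with over 40 N, if the wrist force passes 120 N, or if a joint passes its speed limit or range.

## Working session

There is one attempt and no reset: what is moved stays moved. The work goes in short steps, Python scripts to look and compute and a shell command to move; the robot and the scene stay as the last step left them, time stands still between calls to the robot, and variables do not carry over. Pictures are saved under pics/ and viewed, about 8 in all and at most 12, crops included, and the job is handed in when it is done.

```bash
mkdir -p pics; cat > h.py <<'E'
import numpy as np, cv2
from rig import bot, optics
def grab(n,save=None):
    f=optics.grab_frame(n); np.savez(''+n+'.npz',**f)
    if save: cv2.imwrite('pics/'+save,f['img'][:,:,::-1])
    return f
def load(n): return dict(np.load(''+n+'.npz'))
def w(f,u,v,d=None,z=None):
    K=f['intrinsics'];T=np.linalg.inv(f['world_to_cam'])
    r=np.array([(u-K[0,2])/K[0,0],-(v-K[1,2])/K[1,1],-1.])
    R=T[:3,:3]@r
    if z is not None: d=(z-T[2,3])/R[2]
    elif d is None: d=f['depth'][int(round(v)),int(round(u))]
    return T[:3,3]+d*R
def pix(f,p):
    c=f['world_to_cam']@np.append(p,1); K=f['intrinsics']
    return np.array([K[0,2]+K[0,0]*c[0]/-c[2],K[1,2]-K[1,1]*c[1]/-c[2]])
E
python3 - <<'E'
from h import *
grab('top','top1.png');grab('scene','scene1.png')
s=bot.sense();print({k:np.round(v,3) for k,v in s.items()})
f=load('top');print(np.linalg.inv(f['world_to_cam']).round(3),f['intrinsics'])
E
```

```text
{'clock': np.float64(0.1), 'q': array([ 1.025,  0.528,  1.434, -0.   ,  1.181, -0.179]), 'joint_vel': array([-0.001, -0.003, -0.003,  0.   , -0.   , -0.   ]), 'joint_torque': array([ 1.0000e-03, -4.4330e+01, -1.7859e+01, -0.0000e+00,  4.0000e-03,
        0.0000e+00]), 'eef_pos': array([0.224, 0.583, 0.255]), 'tool_rot': array([ 0.695,  0.129,  0.695, -0.13 ]), 'wrist_force': array([ 0.112,  0.48 , -0.754]), 'wrist_torque': array([ 0.01 ,  0.011, -0.071]), 'opening': np.float64(0.086)}
[[-0.004  0.994 -0.105  0.393]
 [-1.    -0.003  0.006  0.016]
 [ 0.006  0.105  0.994  1.085]
 [ 0.     0.     0.     1.   ]] [[363.92954688   0.         310.94430263]
 [  0.         363.92954688 200.64280002]
 [  0.           0.           1.        ]]
```

View pics/top1.png

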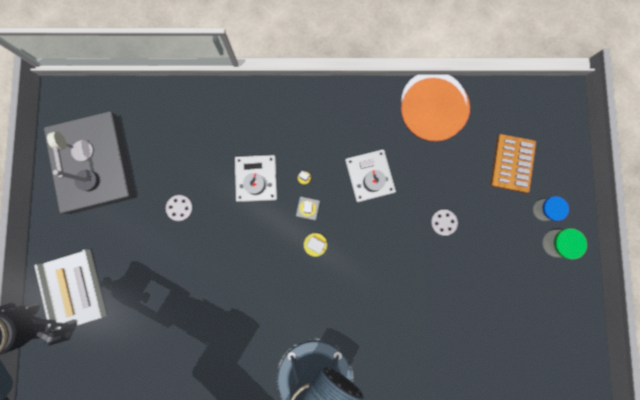

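View pics/scene1.png

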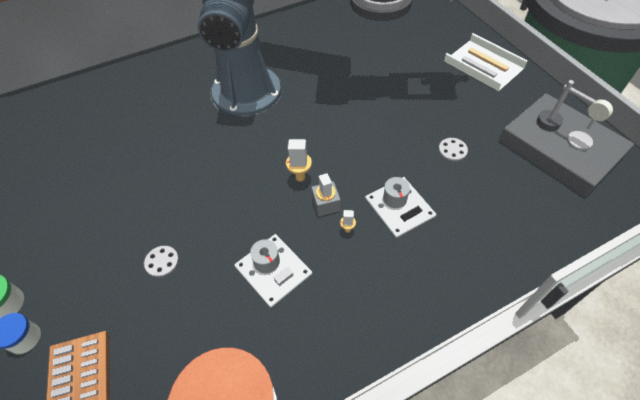

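The black bar lies on the left plate (top image, hub about (254,183)), so nest_a is the target. The pin hangs in the grey stand at about (308,208), with a smaller and a larger look-alike on either side of it.

```bash
python3 - <<'E'
from h import *
f=load('top')
c=f['img'][150:225,230:330,::-1]
cv2.imwrite('pics/crop1.png',cv2.resize(c,None,fx=8,fy=8,interpolation=cv2.INTER_CUBIC))
for z in (.05,.106,.056): print(z,w(f,308,208,z=z).round(4))
print(w(f,254,183,z=.06).round(4))
E
```

```text
0.05 [0.4815 0.0178 0.05  ]
0.106 [0.4767 0.0177 0.106 ]
0.056 [0.481  0.0178 0.056 ]
[0.5525 0.1711 0.06  ]
```

View pics/crop1.png

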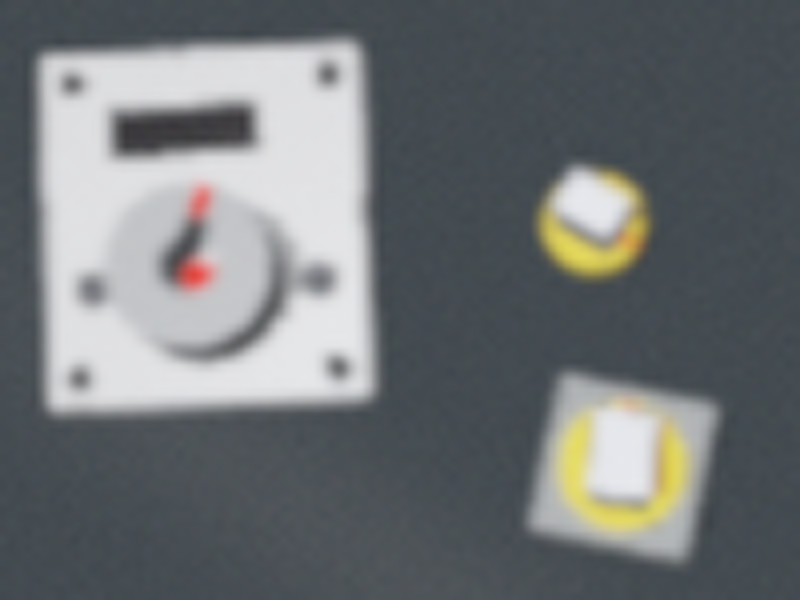

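```bash
cat >> h.py <<'E'
from scipy.spatial.transform import Rotation as Ro
def tool(): 
    s=bot.sense(); q=s['tool_rot']; return s,Ro.from_quat([*q[1:],q[0]])
def goal(p,yaw):
    """TCP target p, jaw y axis along world yaw+90 (or opposite), tool down. -> shift, rotvec in tool axes"""
    s,R=tool(); best=None
    for k in (0,np.pi):
        a=yaw+np.pi/2+k; y=np.array([np.cos(a),np.sin(a),0]);x=np.array([0,0,-1.])
        G=Ro.from_matrix(np.stack([x,y,np.cross(x,y)],1)); rv=(R.inv()*G).as_rotvec()
        if best is None or np.linalg.norm(rv)<np.linalg.norm(best): best=rv
    d=R.inv().apply(np.array(p)-s['eef_pos'])
    print('shift',d.round(4),'rot',best.round(4),'q',s['q'].round(2)); 
E
python3 - <<'E'
from h import *
f=load('top')
px=lambda x,y:(230+(x+.5)/8-.5,150+(y+.5)/8-.5)
p=w(f,*px(624,454),z=.106);h=w(f,*px(193,268),z=.06);print(p,h)
for r in [(190,268)]: print(w(f,*px(203,197),z=.06)-h)
print('big pin top',f['depth'][240:250,310:322].min(), w(f,315,243), w(f,303,175))
s,R=tool();print(R.as_matrix().round(3))
goal([h[0]-.03,h[1],.24],-.13);goal([p[0]-.03,p[1],.24],-.1)
E
```

```text
[0.48131381 0.01882142 0.106     ] [0.55234357 0.17197936 0.06      ]
[ 0.02556534 -0.00323879  0.        ]
big pin top 0.0 [ 3.83123918e-01 -3.13124951e-04  1.32907582e-01] [0.572687   0.03150583 0.07395779]
[[-0.001  0.36   0.933]
 [-0.002  0.933 -0.36 ]
 [-1.    -0.002 -0.   ]]
shift [ 0.0158 -0.2761  0.4257] rot [-0.2378 -0.0006  0.0019] q [ 1.02  0.53  1.43 -0.    1.18 -0.18]
shift [ 0.0161 -0.4445  0.4145] rot [-0.2678 -0.0006  0.0019] q [ 1.02  0.53  1.43 -0.    1.18 -0.18]
```

```bash
python3 -m pendant '[[[0.016,-0.276,0.426,-0.238,0,0,0.085],[0.016,-0.276,0.426,-0.238,0,0,0.085],[0.016,-0.276,0.426,-0.238,0,0,0.085],[0.016,-0.276,0.426,-0.238,0,0,0.085],[0.016,-0.276,0.426,-0.238,0,0,0.085],[0.016,-0.276,0.426,-0.238,0,0,0.085],[0.016,-0.276,0.426,-0.238,0,0,0.085],[0.016,-0.276,0.426,-0.238,0,0,0.085],[0.016,-0.276,0.426,-0.238,0,0,0.085],[0.016,-0.276,0.426,-0.238,0,0,0.085],[0.016,-0.276,0.426,-0.238,0,0,0.085],[0.016,-0.276,0.426,-0.238,0,0,0.085],[0.016,-0.276,0.426,-0.238,0,0,0.085],[0.016,-0.276,0.426,-0.238,0,0,0.085]]]' && python3 - <<'E'
from h import *
f=grab('wrist','wr1.png');s,R=tool();print(s['eef_pos'],s['wrist_force'],R.as_matrix().round(3));print(pix(f,[.5523,.172,.06]),np.linalg.inv(f['world_to_cam']).round(3))
E
```

```text
clock: 1.5
eef_pos: [0.5216, 0.1738, 0.2402]
tool_rot: [0.705, 0.045, 0.706, -0.045]
wrist_force: [0.4, -0.0, 1.2]
opening: 0.0851
[0.52169476 0.17394843 0.24028779] [ 1.31378662 -0.54480982  0.05632492] [[-0.001  0.127  0.992]
 [ 0.     0.992 -0.127]
 [-1.     0.    -0.001]]
[322.00416927 213.63961929] [[ 0.127 -0.941 -0.312  0.441]
 [ 0.992  0.12   0.04   0.184]
 [-0.    -0.315  0.949  0.358]
 [ 0.     0.     0.     1.   ]]
```

View pics/wr1.png

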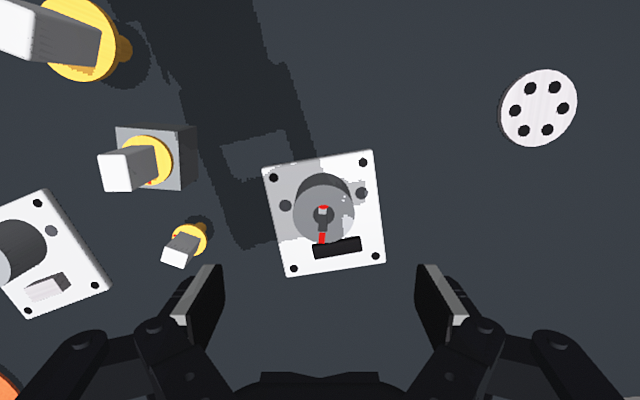

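The wrist view shows the hub bore at about (322,214), with its keyway and red mark pointing down the image (+x). The stand pin is at about (140,165). I'll enlarge both.

```bash
python3 - <<'E'
from h import *
f=load('wrist');i=f['img'][:,:,::-1]
a=cv2.resize(i[170:260,285:360],None,fx=6,fy=6,interpolation=cv2.INTER_CUBIC)
b=cv2.resize(i[118:198,90:145+5],None,fx=5,fy=5,interpolation=cv2.INTER_CUBIC)
o=np.zeros((540,760,3),np.uint8);o[:540,:450]=a;o[:400,455:455+300]=b
cv2.imwrite('pics/wr1c.png',o)
E
```

```text
(no output)
```

View pics/wr1c.png

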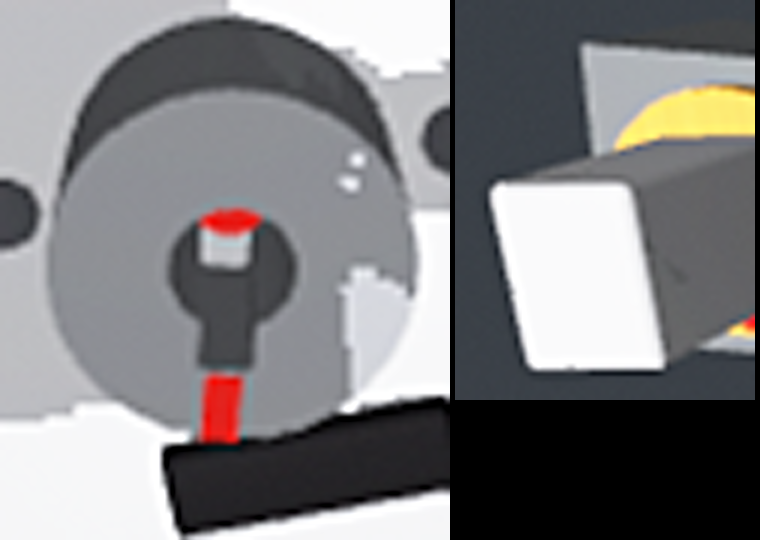

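The crop shows the bore centre at about (232,267) and the keyway end at (226,368). The pin's handle-top corners are at about (35,183), (177,182), (210,368) and (73,368) in the right panel.

```bash
python3 - <<'E'
from h import *
f=load('wrist')
A=lambda x,y:w(f,285+(x+.5)/6-.5,170+(y+.5)/6-.5,z=.06)
h=A(232,267);print('hub',h)
for q in [(226,368),(223,376),(220,442)]:
    d=A(*q)-h;print(d.round(4),np.arctan2(d[1],d[0]),np.hypot(*d[:2]))
B=lambda x,y:w(f,90+(x+.5)/5-.5,118+(y+.5)/5-.5,z=.106)
c=[B(35,183),B(177,182),B(210,368),B(73,368)]
p=np.mean(c,0);d=c[2]+c[3]-c[0]-c[1];e=c[1]+c[2]-c[0]-c[3];print('pin',p,np.arctan2(d[1],d[0]),np.linalg.norm(d)/2,np.arctan2(e[1],e[0]),np.linalg.norm(e)/2)
yaw=np.arctan2(d[1],d[0])
goal([p[0],p[1],.16],yaw);goal([p[0],p[1],.087],yaw)
E
```

```text
hub [0.55289745 0.17311956 0.06      ]
[ 0.0171 -0.0031  0.    ] -0.17882505657331751 0.017425522073329952
[ 0.0185 -0.0038  0.    ] -0.20041940822579402 0.018856947211789196
[ 0.0301 -0.0057  0.    ] -0.18737678719777884 0.030593373099303392
pin [0.48142884 0.01888773 0.106     ] -0.13334852480592532 0.029394117788101755 1.4472173138948363 0.021563902655146763
shift [ 0.0803 -0.1589 -0.0202] rot [ 0.0059 -0.0009 -0.0001] q [ 0.12  0.45  1.64  0.    1.06 -1.33]
shift [ 0.1533 -0.1589 -0.0201] rot [ 0.0059 -0.0009 -0.0001] q [ 0.12  0.45  1.64  0.    1.06 -1.33]
```

```bash
python3 -m pendant '[[[0.07,-0.159,-0.02,0.006,0,0,0.085],[0.07,-0.159,-0.02,0.006,0,0,0.085],[0.07,-0.159,-0.02,0.006,0,0,0.085],[0.07,-0.159,-0.02,0.006,0,0,0.085],[0.07,-0.159,-0.02,0.006,0,0,0.085],[0.09,-0.159,-0.02,0.006,0,0,0.085],[0.11,-0.159,-0.02,0.006,0,0,0.085],[0.13,-0.159,-0.02,0.006,0,0,0.085],[0.151,-0.159,-0.02,0.006,0,0,0.085],[0.151,-0.159,-0.02,0.006,0,0,0.085],[0.151,-0.159,-0.02,0.006,0,0,0.085]]]' && python3 - <<'E'
from h import *
f=grab('wrist','wr2.png')
goal([.4814,.0189,.089],-.13)
E
```

```text
clock: 2.65
eef_pos: [0.4828, 0.0187, 0.0897]
tool_rot: [0.706, 0.047, 0.705, -0.047]
wrist_force: [-0.1, 0.2, 0.1]
opening: 0.0853
shift [ 0.0012  0.0003 -0.0019] rot [-0.0041  0.0016 -0.    ] q [-0.19  0.63  1.92  0.    0.59 -1.63]
```

View pics/wr2.png

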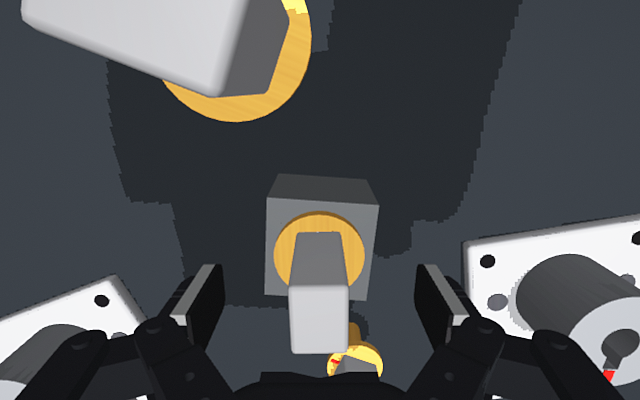

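The handle stands centred between the open pads at about (320,300) and is clear of the look-alikes. Closing.

```bash
python3 -m pendant '[[[0.001,0,-0.0015,0,0,0,0.085],[0.001,0,-0.0015,0,0,0,0],[0.001,0,-0.0015,0,0,0,0],[0.001,0,-0.0015,0,0,0,0],[0.001,0,-0.0015,0,0,0,0],[0.001,0,-0.0015,0,0,0,0],[0.001,0,-0.0015,0,0,0,0],[0.001,0,-0.0015,0,0,0,0],[0.001,0,-0.0015,0,0,0,0],[0.001,0,-0.0015,0,0,0,0]]]'
```

```text
clock: 3.7
eef_pos: [0.4813, 0.0175, 0.0886]
tool_rot: [0.706, 0.048, 0.705, -0.048]
wrist_force: [-0.6, -0.6, 5.4]
opening: 0.0211
```

```bash
python3 -m pendant '[[[-0.02,0,0,0,0,0,0],[-0.05,0,0,0,0,0,0],[-0.08,0,0,0,0,0,0],[-0.1,0,0,0,0,0,0],[-0.1,0,0,0,0,0,0],[-0.1,0,0,0,0,0,0]]]' && python3 - <<'E'
from h import *
f=grab('wrist','wr3.png'); s,R=tool(); print(s['wrist_force'],s['wrist_torque'],R.as_matrix().round(3))
print(R.inv().as_matrix().round(3)@[0,0,1])
goal([.5529,.1731,.185],-.18)
E
```

```text
clock: 4.3
eef_pos: [0.4805, 0.0177, 0.1877]
tool_rot: [0.705, 0.048, 0.706, -0.048]
wrist_force: [-0.3, 0.3, -2.2]
opening: 0.0216
[ 0.43416004 -0.00450466 -3.18019558] [-0.00090629 -0.01487416  0.01962749] [[-0.003  0.135  0.991]
 [ 0.001  0.991 -0.135]
 [-1.     0.    -0.003]]
[-1.     0.    -0.003]
shift [0.002  0.1638 0.0512] rot [ 0.0442 -0.0028 -0.0001] q [-0.2   0.44  1.86 -0.    0.84 -1.63]
```

View pics/wr3.png

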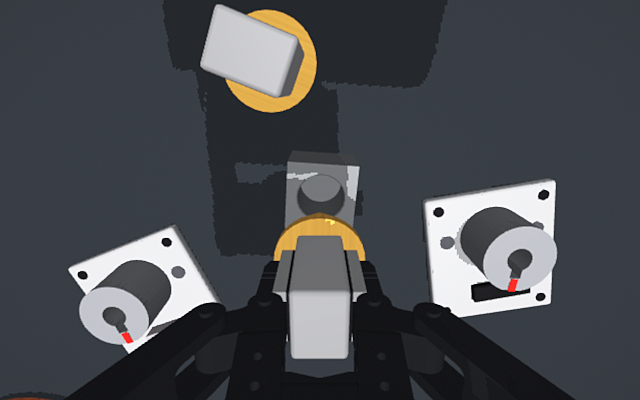

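The pin is lifted and upright in the jaws, with its handle top at about (287–350, 289–358). The stand is empty and everything else is undisturbed. Next I'll work out the pin's offset from the TCP.

```bash
python3 - <<'E'
from h import *
f=load('wrist');s,R=tool();z=s['eef_pos'][2]-.0076+.025
c=[w(f,*q,z=z) for q in [(287,289),(350,290),(348,358),(292,357)]]
m=np.mean(c,0);off=m-s['eef_pos'];print(off, R.inv().apply(off))
print(np.array(c).round(4))
d=f['depth'];print('depth z top',w(f,320,325))
for z in(.06,):print('hub a now',w(f,519,259,z=z))
E
```

```text
[-0.00015568 -0.00059181  0.0174    ] [-0.0173998  -0.00060523 -0.00012236]
[[0.4635 0.0081 0.2045]
 [0.4668 0.0298 0.2045]
 [0.4962 0.0259 0.2045]
 [0.4929 0.0051 0.2045]]
depth z top [0.47973462 0.01746558 0.20474263]
hub a now [0.55272764 0.17270194 0.06      ]
```

```bash
python3 -m pendant '[[[0,0.164,0.051,0.049,0,0,0],[0,0.164,0.051,0.049,0,0,0],[0,0.164,0.051,0.049,0,0,0],[0,0.164,0.051,0.049,0,0,0],[0,0.164,0.051,0.049,0,0,0],[0,0.164,0.051,0.049,0,0,0],[0.015,0.164,0.051,0.049,0,0,0],[0.03,0.164,0.051,0.049,0,0,0],[0.03,0.164,0.051,0.049,0,0,0],[0.03,0.164,0.051,0.049,0,0,0]]]' && python3 - <<'E'
from h import *
f=grab('wrist'); t=grab('top');g=grab('scene')
goal([.5528,.1729,.155],-.185)
u=pix(g,[.553,.173,.075]).astype(int);v=pix(f,[.553,.173,.1]).astype(int);print(u,v)
a=cv2.resize(g['img'][max(u[1]-40,0):u[1]+40,u[0]-40:u[0]+40],(400,400),interpolation=cv2.INTER_CUBIC)
b=cv2.resize(f['img'][150:400,195:445],(400,400))
cv2.imwrite('pics/c4.png',np.hstack([a,b])[:,:,::-1])
E
```

```text
clock: 5.35
eef_pos: [0.5529, 0.172, 0.1577]
tool_rot: [0.703, 0.066, 0.705, -0.066]
wrist_force: [0.3, 0.6, -2.1]
opening: 0.0212
shift [ 0.004  -0.     -0.0014] rot [-0.0006  0.001  -0.0002] q [ 0.11  0.6   1.63 -0.    0.91 -1.28]
[396 182] [322 238]
```

View pics/c4.png

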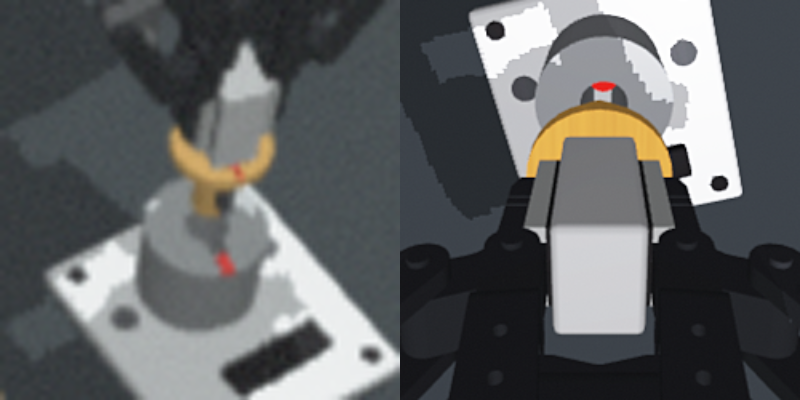

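The left panel shows the pin upright above the correct hub, with its key and red mark facing the keyway mark. The right panel shows it centred over the bore. Descending in steps.

```bash
python3 -m pendant '[[[0.006,0,0,0,0,0,0],[0.012,0,0,0,0,0,0],[0.016,0,0,0,0,0,0],[0.02,0,0,0,0,0,0],[0.024,0,0,0,0,0,0],[0.024,0,0,0,0,0,0],[0.024,0,0,0,0,0,0]]]' && python3 -c "
from h import *
s,R=tool();print(s['wrist_force'],s['wrist_torque']);goal([.5528,.1729,.133],-.185)"
```

```text
clock: 6.2
eef_pos: [0.5538, 0.1732, 0.1342]
tool_rot: [0.704, 0.065, 0.704, -0.065]
wrist_force: [-0.3, -0.2, -1.8]
opening: 0.0215
[-0.26229027 -0.18207582 -1.82122099] [-0.03681676  0.01750483  0.00935857]
shift [ 0.0012 -0.0005 -0.0009] rot [ 0.0002 -0.0002  0.0001] q [ 0.11  0.63  1.65 -0.    0.86 -1.28]
```

The nose is in the bore with no contact force. Next is the key, then down towards the ejector.

```bash
python3 -m pendant '[[[0.003,0,0,0,0,0,0],[0.005,0,0,0,0,0,0],[0.007,0,0,0,0,0,0],[0.009,0,0,0,0,0,0],[0.009,0,0,0,0,0,0],[0.009,0,0,0,0,0,0]]]'
```

```text
clock: 6.8
eef_pos: [0.5538, 0.1732, 0.1252]
tool_rot: [0.704, 0.065, 0.704, -0.065]
wrist_force: [-0.3, 0.1, -2.8]
opening: 0.0213
```

The tip is about 17 mm deep, past the key's lower edge, and there is no force: the key is in the keyway.

```bash
python3 -m pendant '[[[0.004,0,0,0,0,0,0],[0.008,0,0,0,0,0,0],[0.012,0,0,0,0,0,0],[0.016,0,0,0,0,0,0],[0.018,0,0,0,0,0,0],[0.02,0,0,0,0,0,0],[0.02,0,0,0,0,0,0],[0.02,0,0,0,0,0,0]]]'
```

```text
clock: 7.6
eef_pos: [0.5536, 0.1732, 0.1057]
tool_rot: [0.704, 0.065, 0.704, -0.065]
wrist_force: [-1.9, -0.5, 1.9]
opening: 0.0214
```

```bash
python3 -m pendant '[[[0.002,0,0,0,0,0,0],[0.003,0,0,0,0,0,0],[0.004,0,0,0,0,0,0],[0.005,0,0,0,0,0,0],[0.006,0,0,0,0,0,0],[0.006,0,0,0,0,0,0],[0.006,0,0,0,0,0,0]]]'
```

```text
clock: 8.3
eef_pos: [0.5537, 0.1732, 0.1]
tool_rot: [0.704, 0.065, 0.704, -0.065]
wrist_force: [-3.0, -0.7, 7.9]
opening: 0.0211
```

```bash
python3 -m pendant '[[[0.0005,0,0,0,0,0,0],[0.001,0,0,0,0,0,0],[0.0015,0,0,0,0,0,0],[0.002,0,0,0,0,0,0],[0.002,0,0,0,0,0,0],[0.002,0,0,0,0,0,0]]]'
```

```text
clock: 8.9
eef_pos: [0.5537, 0.1732, 0.0987]
tool_rot: [0.704, 0.065, 0.704, -0.065]
wrist_force: [-2.9, -2.0, 11.4]
opening: 0.0214
```

```bash
python3 -m pendant '[[[0.0005,0,0,0,0,0,0],[0.001,0,0,0,0,0,0],[0.001,0,0,0,0,0,0],[0.001,0,0,0,0,0,0]]]'
```

```text
clock: 9.3
eef_pos: [0.5537, 0.1732, 0.0986]
tool_rot: [0.704, 0.065, 0.704, -0.065]
wrist_force: [-6.2, -1.5, 17.5]
opening: 0.0212
```

```bash
python3 -m pendant '[[[0.0005,0,0,0,0,0,0],[0.001,0,0,0,0,0,0],[0.001,0,0,0,0,0,0],[0.001,0,0,0,0,0,0]]]'; python3 - <<'E'
from h import *
g=grab('scene');f=grab('wrist')
u=pix(g,[.553,.173,.075]).astype(int)
a=cv2.resize(g['img'][u[1]-32:u[1]+32,u[0]-32:u[0]+32],(400,400),interpolation=cv2.INTER_CUBIC)
b=cv2.resize(f['img'][150:400,195:445],(400,400))
cv2.imwrite('pics/c5.png',np.hstack([a,b])[:,:,::-1])
s,_=tool();print(s['eef_pos'],s['wrist_force'],s['wrist_torque'])
for q in[(300,325),(320,325),(340,325)]: print(w(f,*q))
E
```

```text
clock: 9.7
eef_pos: [0.5537, 0.1732, 0.0986]
tool_rot: [0.704, 0.065, 0.704, -0.065]
wrist_force: [-5.9, -2.8, 23.2]
opening: 0.0215
[0.55365421 0.17317832 0.09860532] [-6.23561898 -1.34647434 23.17666202] [-0.28902759  1.29941065 -0.06106349]
[0.55130468 0.16593207 0.11605898]
[0.55213928 0.17309975 0.11666224]
[0.55396045 0.18008972 0.11602586]
```

View pics/c5.png

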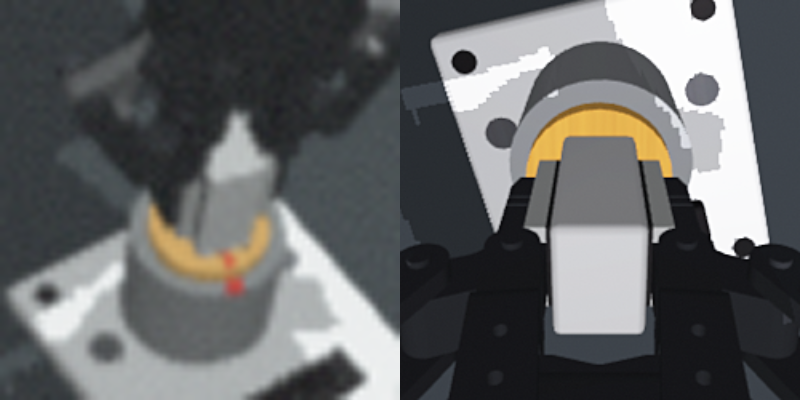

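The collar sits on the hub. The TCP stopped at z = 0.0986, which matches the predicted home height, while the force climbed to 23 N. I'll ease off the small sideways load (-6 N in x), which suggests the pin is slightly too far in +x.

```bash
python3 -m pendant '[[[0,0,-0.0004,0,0,0,0],[0.0003,0,-0.0007,0,0,0,0],[0.0003,0,-0.0007,0,0,0,0],[0.0003,0,-0.0007,0,0,0,0],[0.0003,0,-0.0007,0,0,0,0],[0.0003,0,-0.0007,0,0,0,0]]]'; python3 -c "
from h import *
s,R=tool();print(s['eef_pos'],s['wrist_force'],s['wrist_torque'],R.as_matrix()[:,0])"
```

```text
clock: 10.4
eef_pos: [0.5536, 0.1732, 0.0986]
tool_rot: [0.705, 0.065, 0.703, -0.065]
wrist_force: [-6.3, -2.4, 24.4]
opening: 0.0212
[0.55363973 0.17316798 0.09857179] [-6.33879488 -2.37266288 24.41678577] [-0.28919006  1.23961508  0.00283262] [ 2.23398916e-03 -2.72308034e-04 -9.99997468e-01]
```

```bash
python3 -c "
from h import *
print(bot.finish_job());s=bot.sense();print(s['eef_pos'],s['wrist_force'],s['opening'])"
```

```text
the job is handed in; nothing more can be done
None
the job is handed in; nothing more can be done
```

I took the middle-sized brass pin from its stand and pushed it into the left hub (nest_a), on the plate where the black reed stop lies. The job is handed in at 10.4 s, with the gripper still holding the handle and pressing down.

- **Keyway:** I turned the pin to about -0.185 rad, read from the keyway and red mark in the wrist camera. The key went in without contact force.
- **Seating:** The ejector showed up as a rising force. The TCP then stopped at z = 0.0986 m, matching the predicted home height. From there the upward force rose to 24 N without further movement, and the final pictures show the collar on the hub. The ejector's own travel was not measured.
- **Final state:** The tool is within about 2 mrad of vertical and the jaw opening is 21 mm, so the handle is still gripped.
- **Left over:** A side load of about 6 N in x (about 1.2 N m at the wrist) remained. A 0.7 mm correction did not clear it. No reading was available after hand-in.
- **Other parts:** I did not touch the reed stop, steel block, spare plates, look-alike pins or the other hub. I did not measure them again at the end.

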